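# Slide mixed sculpture plinths into their stone and wood bays

## Robot

A 6-joint arm with a two-finger parallel gripper is mounted at the origin on the work surface. World frame = base frame: x ahead of the robot, y to its left, z up, the work surface at z = 0. Lengths are in mm, angles in degrees, forces in N, time in s.
With the tool pointing down it reaches from about 300 to 850 mm from the base axis. Payload 4.2 kg.
Tool frame: the origin (TCP) lies at the very end of the fingers, on their centre line; the grasp point (between the pads) lies 19 mm behind it (env.grasp_offset is the distance from the TCP to the grasp point, in mm); z points along the fingers, y is the line along which they close (so a half turn about z gives the same grasp; the last joint's range is limited). The gripper opens to 91 mm and grips with 3 to 60 N. Pads are 32 mm wide; open, the fingers measure 118 mm over their backs; the gripper's body (76 mm by 178 mm) begins 60 mm behind the grasp point.
Start: joints at [61.937, 18.312, 89.639, -0, 72.044, -1.146], TCP at [260.312, 512.719, 213.976] pointing down, gripper open.
Joint ranges: [-177.97, 177.97], [-48.28, 115.42], [12.27, 149.76], [-77.06, 257.06], [2.81, 150.46], [-146.56, 146.56]. Speed limits (degrees/s): [147.25, 147.25, 180, 180, 180, 180].

## Interface

Orientations are given as [roll, pitch, yaw] about the fixed x, y, z axes, in that order (R = Rz(yaw) Ry(pitch) Rx(roll)).
In Python, from workcell import env gives the robot as it stands. The module is installed in compiled form; this text tells all that it offers.
- The arm moves only by the tool send_rows, never from a script. Its argument "motion" is a list of rows, each an object of numbers: "tx", "ty", "tz": the shift along the tool's x, y, z in units of 500 mm (1.0 is 500 mm); "rx", "ry", "rz": the turn, a rotation vector about the tool's x, y, z in units of 30 degrees (1.0 is 30 degrees); "gripper": the closure, from -1 (fully open) to 1 (shut). In form: [{"tx": .., "ty": .., "tz": .., "rx": .., "ry": .., "rz": .., "gripper": ..}, ...]. A call has 1 to 12 rows; each row shifts and turns the commanded pose from where the row before left it, along the tool's axes as they then stand; what a row does not reach is not made up. A row lasts 1/8 s, in which the tool goes at most 62.5 mm and 10.7 degrees, less where a joint would pass 70% of its speed; a pose out of reach is approached as far as the arm can. A call with a number of a shift or a turn outside -1 to 1 is refused whole. A call with a gripper value outside its range is refused whole. The fingers move at their own pace and stop on an object; "grip_force" is the grip in N (left out, the last holds). Time passes only in rows, so rows that do not move let the fingers close. It gives the time, the measured TCP pose, the force, the opening and the grip force at its end, in the units of the state.
- env.state(): the state, without advancing time (a new reading comes with each control period).
- env.grab_frame(name): name is "side" or "top"; returns a dict with "frame" (400x640x3 uint8, red, green, blue), "vertical_fov" (degrees; the focal length in pixels is half the picture's height over the tangent of half this angle, whatever the lens; pixels are square), "cx", "cy" (the principal point, pixels), "rvec" (rotation vector, rad) and "tvec" (3), from world to camera coordinates, as OpenCV has them. Camera axes: x right, y down, z forward; pixel columns grow to the right and rows downward; lengths in mm; the calibration is good to about 2 mm. A picture is of the moment at which its call begins. There is no depth.
- env.job_done(): hands the job in; it is judged then, once.
The state is a dict: "time_s": time; "qpos": joint angles; "qvel": joint speeds; "effort": joint torques, N m; "ee_pos": TCP position; "ee_rot": TCP orientation; "force": force on the tool from outside, world axes, zero at the start; "torque": the same for the moment, N m; "gripper_width": finger opening in mm; "gripper_force": force on a finger pad.
Only numpy, scipy, OpenCV 4.12 (cv2) and the standard library are available. Lean on these libraries where they do the work, as an engineer would, in place of code of your own. Each camera call takes 0.05 s, during which the arm holds its last target. There are 200 camera calls.

## Task

Sort the four loose plinths on the bench: slide the round stone ones into the bay that has the stone sample behind it and the square wooden ones into the bay with the wood sample, each wholly inside and flat on the bench. Slide them along the bench, never lift or tip them, and leave the wax tin, the gilded flower and the jar where they stand.

Things in the scene. Friction and masses are not known exactly. Their poses are not given: they have to be found in the camera images.
- stone_a: round white marble plinth lying flat, with a small dark mounting dot on top; diameter 92 mm, 30 mm tall, about 0.54 kg. Origin: centre of its underside; z up.
- stone_b: round white marble plinth lying flat, with a small dark mounting dot on top; diameter 84 mm, 34 mm tall, about 0.50 kg. Origin: centre of its underside; z up.
- wood_a: square dark-wood plinth lying flat, with a small dark mounting dot on top; 88 x 88 mm (sides along its x and y), 30 mm tall, about 0.17 kg. Origin: centre of its underside; z up.
- wood_b: square dark-wood plinth lying flat, with a small dark mounting dot on top; 84 x 84 mm (sides along its x and y), 36 mm tall, about 0.19 kg. Origin: centre of its underside; z up.
- left_bay: Bay on the robot's left: low three-sided plywood fence fixed on the bench, with no floor of its own (only a dark thin painted patch, so pieces slide straight in); inside 240 mm long (its x) and 140 mm deep (its y), walls 12 mm thick and 25 mm high. Origin: centre of the inside, at bench level. Its frame is upright; the open side is its -y side (towards the middle of the bench), the back wall its +y side.
- right_bay: Bay on the robot's right: low three-sided plywood fence fixed on the bench, with no floor of its own (only a dark thin painted patch, so pieces slide straight in); inside 240 mm long (its x) and 140 mm deep (its y), walls 12 mm thick and 25 mm high. Origin: centre of the inside, at bench level. Its frame is upright; the open side is its +y side (towards the middle of the bench), the back wall its -y side.
- stone_sign: Stone sample: low grey stand 90 x 60 x 20 mm, fixed behind the back wall of the bay for this kind, carrying on top a white marble disc (50 mm wide, 12 mm thick). It stands behind the left bay (y > 0) or the right bay (y < 0): that bay is for stone. Origin: centre of the stand's underside.
- wood_sign: Wood sample: low grey stand 90 x 60 x 20 mm, fixed behind the back wall of the bay for this kind, carrying on top a dark wooden square (48 mm, 12 mm thick). It stands behind the other bay, which is for wood. Origin: centre of the stand's underside.
- wax_tin: Bystander: round red tin of wax with a brass lid, diameter 62 mm, 38 mm tall, standing loose among the plinths. Origin: centre of its underside.
- flower: Bystander: gilded flower sculpture, about 210 mm tall (slim stem on its axis, spreading 40 mm), on a brown stone base 80 x 80 x 28 mm, loose, beyond a far corner of one of the bays. Origin: centre of its underside.
- jar: Bystander: closed amber glass jar, diameter 60 mm, 60 mm tall, loose, beyond a far corner of one of the bays. Origin: centre of its underside.
There are look-alikes about, which are no part of the job. Leave any blue or pink look-alike of the wood_a alone.

How it is judged (in metres and radians):
At the end, for the whole second after the job is handed in: Both stone plinths are in the stone-sample bay, both wooden ones in the wood-sample bay, centres at least 37 mm in from the open edge; flat (0.08 rad, raised under 6 mm), at rest (0.02 m/s); tin, flower and jar upright (0.15 rad), within 20 mm of their starts (((world y of stone_sign above 0 m and x of stone_a in the frame of left_bay between -0.09 and 0.09 m and y of stone_a in the frame of left_bay between -0.033 and 0.04 m and x of stone_b in the frame of left_bay between -0.09 and 0.09 m and y of stone_b in the frame of left_bay between -0.033 and 0.04 m and x of wood_a in the frame of right_bay between -0.09 and 0.09 m and y of wood_a in the frame of right_bay between -0.04 and 0.033 m and x of wood_b in the frame of right_bay between -0.09 and 0.09 m and y of wood_b in the frame of right_bay between -0.04 and 0.033 m) or (world y of stone_sign below 0 m and x of stone_a in the frame of right_bay between -0.09 and 0.09 m and y of stone_a in the frame of right_bay between -0.04 and 0.033 m and x of stone_b in the frame of right_bay between -0.09 and 0.09 m and y of stone_b in the frame of right_bay between -0.04 and 0.033 m and x of wood_a in the frame of left_bay between -0.09 and 0.09 m and y of wood_a in the frame of left_bay between -0.033 and 0.04 m and x of wood_b in the frame of left_bay between -0.09 and 0.09 m and y of wood_b in the frame of left_bay between -0.033 and 0.04 m)) and linear speed of each of stone_a, stone_b, wood_a, wood_b below 0.02 m/s and height (world z) of each of stone_a, stone_b, wood_a, wood_b below 0.006 m and angle between each of stone_a, stone_b, wood_a, wood_b's own z axis and vertical below 0.08 rad and angle between each of wax_tin, flower, jar's own z axis and vertical below 0.15 rad and distance of each of wax_tin, flower, jar from where it was at the start of the episode below 0.02 m); the robot touches nothing.
It fails at once if a plinth was lifted or tipped (raised over 20 mm or tilted over 0.35 rad) (height (world z) of any of stone_a, stone_b, wood_a, wood_b above 0.02 m or angle between any of stone_a, stone_b, wood_a, wood_b's own z axis and vertical above 0.35 rad).
It fails at once if the tin, the flower or the jar was pushed over 20 mm or tipped over 0.3 rad (distance of any of wax_tin, flower, jar from where it was at the start of the episode above 0.02 m or angle between any of wax_tin, flower, jar's own z axis and vertical above 0.3 rad).
It also fails if it takes over 72 s, if anything falls off the work surface, if the arm or the gripper's body presses on something with over 40 N, if the wrist force passes 120 N, or if a joint passes its speed limit or range.

## Working session

There is one attempt and no reset: what is moved stays moved. The work goes in short steps, Python scripts to look and compute and a tool call to move; the robot and the scene stay as the last step left them, time stands still between calls to the robot, and variables do not carry over. Pictures are saved under pics/ and viewed, at most 10 in all, crops included, and the job is handed in when it is done.

Besides the shell and the picture viewer there is one more tool, called after "Emit:" as a command line: name --argument value ..., lists and objects as JSON in quotes. send_rows: Moves the arm, as the interface text tells. Shifts and turns lie within -1 to 1; 1 stands for 500 mm of shift or 30 degrees of turn. Its arguments: {"type":"object","properties":{"motion":{"type":"array"},"grip_force":{"type":"number"}},"required":["motion"]}

```bash
mkdir -p pics
cat > h.py <<'E'
import numpy as np, cv2
from workcell import env
def snap(n,out):
    f=env.grab_frame(n); cv2.imwrite(f'pics/{out}.png',f['frame'][:,:,::-1]); np.save(f'pics/{out}.npy',np.array([f['vertical_fov'],f['cx'],f['cy'],*np.ravel(f['rvec']),*np.ravel(f['tvec'])]))
def px2w(out,pts,z):
    p=np.load(f'pics/{out}.npy'); F=200/np.tan(np.radians(p[0]/2)); R=cv2.Rodrigues(p[3:6])[0]; t=p[6:9]; r=[]
    for (u,v),zz in zip(pts,np.broadcast_to(z,len(pts))):
        d=R.T@np.array([(u-p[1])/F,(v-p[2])/F,1]); c=-R.T@t; r.append(c+d*(zz-c[2])/d[2])
    return np.array(r)
E
python3 - <<'E'
from h import *
snap('top','t0'); snap('side','s0')
s=env.state(); print(s['time_s'],s['ee_pos'],s['ee_rot'],s['gripper_width'])
print(np.load('pics/t0.npy'),np.load('pics/s0.npy'))
E
```

```text
0.1 [260.10815629 512.29317949 213.21472974] [-1.79908955e+02  9.09076441e-05  1.53082704e+02] 91.03284194483048
[ 5.44288159e+01  3.15123297e+02  1.94519599e+02  2.16815341e+00
 -2.13637085e+00  7.29424970e-02  1.20091397e+01  5.37815913e+02
  9.92466250e+02] [ 5.04754112e+01  3.19914775e+02  1.94355950e+02  2.15659587e+00
 -8.78953021e-02  5.57924695e-02 -5.29284148e+02  4.75020547e+01
  1.33997061e+03]
```

View pics/t0.png

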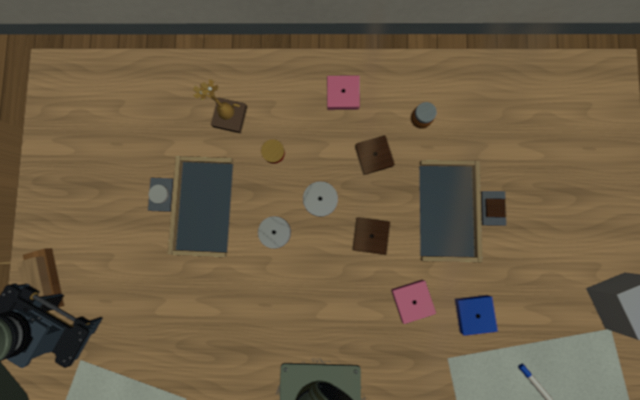

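View pics/s0.png

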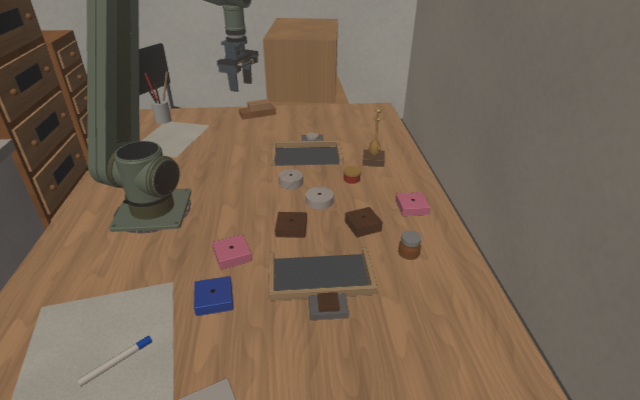

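The top view shows the stone sample (158,194) behind the left bay and the wood sample (495,208) behind the right bay. The plinths are at these pixels:
- Round white: (320,198) and (274,232).
- Dark wood: (375,155) and (372,236).
- Blue (477,315) and pink (343,91), (413,301) squares: look-alikes of the wrong colour, so I leave them alone.

I'll confirm the four in an enlarged crop.

Run:
```python
import cv2
a=cv2.imread('pics/t0.png')[95:275,145:345]; b=cv2.imread('pics/t0.png')[95:275,320:520]
cv2.imwrite('pics/c1.png',cv2.resize(a,(800,600)[:0] or None,fx=3.3,fy=3.3,interpolation=cv2.INTER_CUBIC))
cv2.imwrite('pics/c2.png',cv2.resize(b,None,fx=3.3,fy=3.3,interpolation=cv2.INTER_CUBIC))
```

```text
(no output)
```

View pics/c1.png

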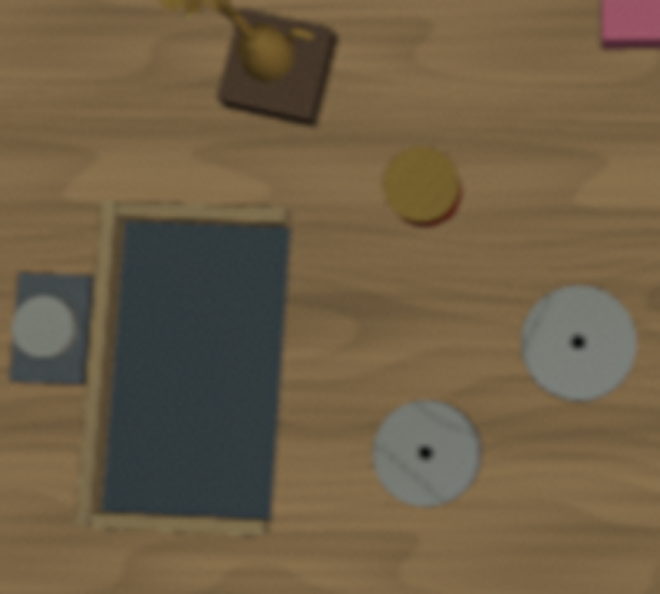

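View pics/c2.png

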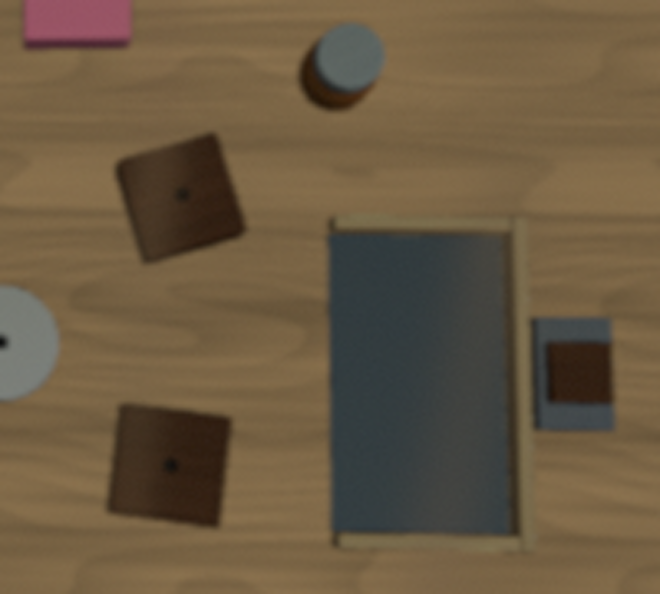

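The crops confirm two white round plinths with dots and two dark-wood squares. In crop pixels:
- **Crop 1:** stone dots at (578,342) and (425,453), tin at (423,185).
- **Crop 2:** wood dots at (182,194) and (171,466), jar lid at (350,57).

Run:
```python
from h import *
np.set_printoptions(suppress=True,precision=1)
def L(p): return [(145+x/3.3-.35,95+y/3.3-.35) for x,y in p]
def Rr(p): return [(320+x/3.3-.35,95+y/3.3-.35) for x,y in p]
print('stones',px2w('t0',L([(578,342),(425,453)]),[30,34]).tolist())
print('diam',px2w('t0',L([(523,342),(636,342),(373,453),(481,453)]),[30,30,34,34])[:,1])
print('tin,flowercorners',px2w('t0',L([(423,184),(240,10),(336,37),(316,123),(220,98)]),[38,28,28,28,28]))
print('lbay wall outer top',px2w('t0',L([(105,200),(289,208),(266,535),(80,522)]),25))
print('lbay floor open',px2w('t0',L([(290,222),(270,520)]),0))
print('woods',px2w('t0',Rr([(182,194),(171,466)]),[30,36]))
print('w1 corners',px2w('t0',Rr([(117,162),(216,134),(245,235),(148,263)]),30))
print('w2 corners',px2w('t0',Rr([(121,404),(231,418),(219,526),(109,512)]),33))
print('jar',px2w('t0',Rr([(350,57)]),60))
print('rbay outer top',px2w('t0',Rr([(332,215),(524,215),(533,545),(337,548)]),25))
print('rbay floor open',px2w('t0',Rr([(330,234),(332,535)]),0))
# cross-check side
print('side',px2w('s0',[(291,175),(319.5,191),(291.5,219),(363,214.5)],[34,30,33,33]))
```

```text
stones [[527.6188702342284, 7.473250983653685, 30.0], [438.12025860690034, 126.19147835722327, 34.0]]
diam [ 51.1 -38.4 167.2  82.1]
tin,flowercorners [[652.  133.1  38. ]
 [798.5 289.9  28. ]
 [776.  209.6  28. ]
 [703.9 223.4  28. ]
 [724.2 303.3  28. ]]
lbay wall outer top [[639.2 395.2  25. ]
 [634.1 243.6  25. ]
 [371.6 251.9  25. ]
 [379.1 401.4  25. ]]
lbay floor open [[627.2 248.7   0. ]
 [382.2 255.7   0. ]]
woods [[ 648.1 -135.5   30. ]
 [ 432.2 -126.5   36. ]]
w1 corners [[ 673.7  -83.7   30. ]
 [ 697.2 -162.6   30. ]
 [ 615.5 -185.3   30. ]
 [ 592.2 -108.7   30. ]]
w2 corners [[ 479.8  -87.8   33. ]
 [ 470.2 -173.4   33. ]
 [ 386.6 -163.9   33. ]
 [ 395.8  -78.9   33. ]]
jar [[ 751.5 -262.2   60. ]]
rbay outer top [[ 633.3 -255.1   25. ]
 [ 634.8 -406.1   25. ]
 [ 376.1 -406.3   25. ]
 [ 371.  -256.1   25. ]]
rbay floor open [[ 622.4 -259.2    0. ]
 [ 379.6 -258.2    0. ]]
side [[ 441.8  121.5   34. ]
 [ 531.4   20.4   30. ]
 [ 436.2 -127.9   33. ]
 [ 649.9 -121.9   33. ]]
```

Stone goes in the left bay and wood in the right. I'll push each plinth with both fingertips, gap about 60 mm and yaw 90, so tool x = world +y, tool y = world +x and tool z is down.

Emit:
send_rows --motion '[{"rz": 0.3,"gripper": -0.32},{"rz": 0.3,"gripper": -0.32},{"rz": 0.3,"gripper": -0.32},{"rz": 0.3,"gripper": -0.32},{"rz": 0.3,"gripper": -0.32},{"rz": 0.3,"gripper": -0.32},{"rz": 0.3,"gripper": -0.32},{"tx": -0.11,"ty": 0.04,"gripper": -0.32},{"tx": -0.11,"ty": 0.04,"gripper": -0.32},{"tx": -0.11,"ty": 0.04,"gripper": -0.32},{"tx": -0.11,"ty": 0.04,"gripper": -0.32},{"tx": -0.11,"ty": 0.04,"gripper": -0.32}]'

```text
invalid input at $.motion[0]: expected keys tx, ty, tz, rx, ry, rz, gripper
```

Emit:
send_rows --motion '[{"tx": 0,"ty": 0,"tz": 0,"rx": 0,"ry": 0,"rz": 0.3,"gripper": -0.32},{"tx": 0,"ty": 0,"tz": 0,"rx": 0,"ry": 0,"rz": 0.3,"gripper": -0.32},{"tx": 0,"ty": 0,"tz": 0,"rx": 0,"ry": 0,"rz": 0.3,"gripper": -0.32},{"tx": 0,"ty": 0,"tz": 0,"rx": 0,"ry": 0,"rz": 0.3,"gripper": -0.32},{"tx": 0,"ty": 0,"tz": 0,"rx": 0,"ry": 0,"rz": 0.3,"gripper": -0.32},{"tx": 0,"ty": 0,"tz": 0,"rx": 0,"ry": 0,"rz": 0.3,"gripper": -0.32},{"tx": 0,"ty": 0,"tz": 0,"rx": 0,"ry": 0,"rz": 0.3,"gripper": -0.32},{"tx": -0.11,"ty": 0.04,"tz": 0,"rx": 0,"ry": 0,"rz": 0,"gripper": -0.32},{"tx": -0.11,"ty": 0.04,"tz": 0,"rx": 0,"ry": 0,"rz": 0,"gripper": -0.32},{"tx": -0.11,"ty": 0.04,"tz": 0,"rx": 0,"ry": 0,"rz": 0,"gripper": -0.32},{"tx": -0.11,"ty": 0.04,"tz": 0,"rx": 0,"ry": 0,"rz": 0,"gripper": -0.32},{"tx": -0.11,"ty": 0.04,"tz": 0,"rx": 0,"ry": 0,"rz": 0,"gripper": -0.32}]'

```text
time_s: 1.6
ee_pos: [360.9, 236.0, 213.8]
ee_rot: [180.0, 0.0, 90.1]
force: [0.9, 0.6, 0.7]
gripper_width: 60.3
gripper_force: 0.0
```

Emit:
send_rows --motion '[{"tx": -0.09,"ty": 0.0385,"tz": 0.06,"rx": 0,"ry": 0,"rz": 0,"gripper": -0.32},{"tx": -0.09,"ty": 0.0385,"tz": 0.06,"rx": 0,"ry": 0,"rz": 0,"gripper": -0.32},{"tx": -0.09,"ty": 0.0385,"tz": 0.06,"rx": 0,"ry": 0,"rz": 0,"gripper": -0.32},{"tx": -0.09,"ty": 0.0385,"tz": 0.06,"rx": 0,"ry": 0,"rz": 0,"gripper": -0.32},{"tx": 0,"ty": 0,"tz": 0.08,"rx": 0,"ry": 0,"rz": 0,"gripper": -0.32},{"tx": 0,"ty": 0,"tz": 0.05,"rx": 0,"ry": 0,"rz": 0,"gripper": -0.32},{"tx": 0,"ty": 0,"tz": 0.034,"rx": 0,"ry": 0,"rz": 0,"gripper": -0.32},{"tx": 0,"ty": 0,"tz": 0,"rx": 0,"ry": 0,"rz": 0,"gripper": -0.32},{"tx": 0.02,"ty": 0,"tz": 0,"rx": 0,"ry": 0,"rz": 0,"gripper": -0.32},{"tx": 0.02,"ty": 0,"tz": 0,"rx": 0,"ry": 0,"rz": 0,"gripper": -0.32},{"tx": 0.02,"ty": 0,"tz": 0,"rx": 0,"ry": 0,"rz": 0,"gripper": -0.32},{"tx": 0.03,"ty": 0,"tz": 0,"rx": 0,"ry": 0,"rz": 0,"gripper": -0.32}]'

```text
time_s: 3.1
ee_pos: [438.1, 103.1, 12.5]
ee_rot: [179.9, 0.1, 90.2]
force: [0.3, -5.9, 2.7]
gripper_width: 60.1
gripper_force: 2.6
```

Emit:
send_rows --motion '[{"tx": 0.034,"ty": 0.001,"tz": 0,"rx": 0,"ry": 0,"rz": 0,"gripper": -0.32},{"tx": 0.034,"ty": 0.001,"tz": 0,"rx": 0,"ry": 0,"rz": 0,"gripper": -0.32},{"tx": 0.034,"ty": 0.001,"tz": 0,"rx": 0,"ry": 0,"rz": 0,"gripper": -0.32},{"tx": 0.034,"ty": 0.001,"tz": 0,"rx": 0,"ry": 0,"rz": 0,"gripper": -0.32},{"tx": 0.034,"ty": 0.001,"tz": 0,"rx": 0,"ry": 0,"rz": 0,"gripper": -0.32},{"tx": 0.034,"ty": 0.001,"tz": 0,"rx": 0,"ry": 0,"rz": 0,"gripper": -0.32},{"tx": 0.034,"ty": 0.001,"tz": 0,"rx": 0,"ry": 0,"rz": 0,"gripper": -0.32},{"tx": 0.034,"ty": 0.001,"tz": 0,"rx": 0,"ry": 0,"rz": 0,"gripper": -0.32},{"tx": 0.03,"ty": 0,"tz": 0,"rx": 0,"ry": 0,"rz": 0,"gripper": -0.32},{"tx": 0.016,"ty": 0,"tz": 0,"rx": 0,"ry": 0,"rz": 0,"gripper": -0.32},{"tx": 0.008,"ty": 0,"tz": 0,"rx": 0,"ry": 0,"rz": 0,"gripper": -0.32},{"tx": 0,"ty": 0,"tz": 0,"rx": 0,"ry": 0,"rz": 0,"gripper": -0.32}]'

```text
time_s: 4.6
ee_pos: [441.1, 266.0, 12.4]
ee_rot: [-180.0, 0.1, 90.1]
force: [-0.2, -4.1, 3.8]
gripper_width: 60.3
gripper_force: 2.6
```

Emit:
send_rows --motion '[{"tx": -0.02,"ty": 0,"tz": 0,"rx": 0,"ry": 0,"rz": 0,"gripper": -0.32},{"tx": 0,"ty": 0,"tz": -0.08,"rx": 0,"ry": 0,"rz": 0,"gripper": -0.32},{"tx": 0,"ty": 0,"tz": -0.06,"rx": 0,"ry": 0,"rz": 0,"gripper": -0.32},{"tx": -0.105,"ty": 0.029,"tz": 0,"rx": 0,"ry": 0,"rz": 0,"gripper": -0.32},{"tx": -0.105,"ty": 0.029,"tz": 0,"rx": 0,"ry": 0,"rz": 0,"gripper": -0.32},{"tx": -0.105,"ty": 0.029,"tz": 0,"rx": 0,"ry": 0,"rz": 0,"gripper": -0.32},{"tx": -0.105,"ty": 0.029,"tz": 0,"rx": 0,"ry": 0,"rz": 0,"gripper": -0.32},{"tx": -0.105,"ty": 0.029,"tz": 0,"rx": 0,"ry": 0,"rz": 0,"gripper": -0.32},{"tx": -0.105,"ty": 0.029,"tz": 0,"rx": 0,"ry": 0,"rz": 0,"gripper": -0.32},{"tx": 0,"ty": 0,"tz": 0,"rx": 0,"ry": 0,"rz": 0,"gripper": -0.32},{"tx": 0,"ty": 0,"tz": 0.07,"rx": 0,"ry": 0,"rz": 0,"gripper": -0.32},{"tx": 0,"ty": 0,"tz": 0.04,"rx": 0,"ry": 0,"rz": 0,"gripper": -0.32}]'

```text
time_s: 6.1
ee_pos: [528.0, -57.8, 25.7]
ee_rot: [-179.9, -0.1, 90.1]
force: [-0.1, 0.2, 0.3]
gripper_width: 60.2
gripper_force: 0.0
```

```bash
python3 -c "
from h import *
snap('top','t1')
s=env.state();print(s['ee_pos'],s['force'])"
```

```text
[526.42261717 -57.51895413  23.59114863] [-1.19249968  0.24927799 -1.10336812]
```

View pics/t1.png

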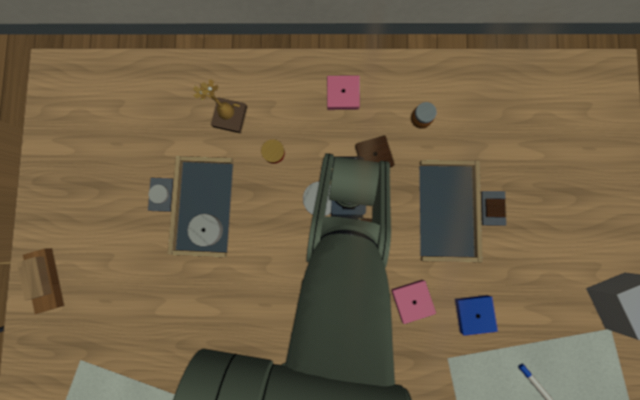

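Stone_b sits well inside the left bay at (203,230) and nothing else has moved. Next I push stone_a.

Emit:
send_rows --motion '[{"tx": 0,"ty": 0,"tz": 0.023,"rx": 0,"ry": 0,"rz": 0,"gripper": -0.32},{"tx": 0.02,"ty": 0.002,"tz": 0,"rx": 0,"ry": 0,"rz": 0,"gripper": -0.32},{"tx": 0.02,"ty": 0,"tz": 0,"rx": 0,"ry": 0,"rz": 0,"gripper": -0.32},{"tx": 0.03,"ty": 0.002,"tz": 0,"rx": 0,"ry": 0,"rz": 0,"gripper": -0.32},{"tx": 0.036,"ty": 0.003,"tz": 0,"rx": 0,"ry": 0,"rz": 0,"gripper": -0.32},{"tx": 0.036,"ty": 0.003,"tz": 0,"rx": 0,"ry": 0,"rz": 0,"gripper": -0.32},{"tx": 0.036,"ty": 0.003,"tz": 0,"rx": 0,"ry": 0,"rz": 0,"gripper": -0.32},{"tx": 0.036,"ty": 0.003,"tz": 0,"rx": 0,"ry": 0,"rz": 0,"gripper": -0.32},{"tx": 0.036,"ty": 0.003,"tz": 0,"rx": 0,"ry": 0,"rz": 0,"gripper": -0.32},{"tx": 0.036,"ty": 0.003,"tz": 0,"rx": 0,"ry": 0,"rz": 0,"gripper": -0.32},{"tx": 0.036,"ty": 0.003,"tz": 0,"rx": 0,"ry": 0,"rz": 0,"gripper": -0.32},{"tx": 0.036,"ty": 0.003,"tz": 0,"rx": 0,"ry": 0,"rz": 0,"gripper": -0.32}]'

```text
time_s: 7.65
ee_pos: [542.8, 121.2, 15.5]
ee_rot: [-180.0, 0.0, 90.1]
force: [-0.3, -5.6, 3.5]
gripper_width: 60.3
gripper_force: 2.6
```

Emit:
send_rows --motion '[{"tx": 0.036,"ty": 0.001,"tz": 0,"rx": 0,"ry": 0,"rz": 0,"gripper": -0.32},{"tx": 0.036,"ty": 0.001,"tz": 0,"rx": 0,"ry": 0,"rz": 0,"gripper": -0.32},{"tx": 0.036,"ty": 0.001,"tz": 0,"rx": 0,"ry": 0,"rz": 0,"gripper": -0.32},{"tx": 0.036,"ty": 0.001,"tz": 0,"rx": 0,"ry": 0,"rz": 0,"gripper": -0.32},{"tx": 0.036,"ty": 0.001,"tz": 0,"rx": 0,"ry": 0,"rz": 0,"gripper": -0.32},{"tx": 0.036,"ty": 0.001,"tz": 0,"rx": 0,"ry": 0,"rz": 0,"gripper": -0.32},{"tx": 0.03,"ty": 0.001,"tz": 0,"rx": 0,"ry": 0,"rz": 0,"gripper": -0.32},{"tx": 0.02,"ty": 0,"tz": 0,"rx": 0,"ry": 0,"rz": 0,"gripper": -0.32},{"tx": 0.01,"ty": 0,"tz": 0,"rx": 0,"ry": 0,"rz": 0,"gripper": -0.32},{"tx": 0,"ty": 0,"tz": 0,"rx": 0,"ry": 0,"rz": 0,"gripper": -0.32},{"tx": -0.02,"ty": 0,"tz": 0,"rx": 0,"ry": 0,"rz": 0,"gripper": -0.32},{"tx": 0,"ty": 0,"tz": -0.08,"rx": 0,"ry": 0,"rz": 0,"gripper": -0.32}]'

```text
time_s: 9.15
ee_pos: [543.6, 246.6, 52.6]
ee_rot: [-179.6, 0.1, 90.0]
force: [0.4, 0.6, 0.1]
gripper_width: 60.0
gripper_force: 0.0
```

Emit:
send_rows --motion '[{"tx": 0,"ty": 0,"tz": -0.05,"rx": 0,"ry": 0,"rz": 0,"gripper": -0.32},{"tx": -0.095,"ty": -0.0375,"tz": 0,"rx": 0,"ry": 0,"rz": 0,"gripper": -0.32},{"tx": -0.095,"ty": -0.0375,"tz": 0,"rx": 0,"ry": 0,"rz": 0,"gripper": -0.32},{"tx": -0.095,"ty": -0.0375,"tz": 0,"rx": 0,"ry": 0,"rz": 0,"gripper": -0.32},{"tx": -0.095,"ty": -0.0375,"tz": 0,"rx": 0,"ry": 0,"rz": 0,"gripper": -0.32},{"tx": -0.095,"ty": -0.0375,"tz": 0,"rx": 0,"ry": 0,"rz": 0,"gripper": -0.32},{"tx": -0.095,"ty": -0.0375,"tz": 0,"rx": 0,"ry": 0,"rz": 0,"gripper": -0.32},{"tx": 0,"ty": 0,"tz": 0.06,"rx": 0,"ry": 0,"rz": 0,"gripper": -0.32},{"tx": 0,"ty": 0,"tz": 0.06,"rx": 0,"ry": 0,"rz": 0,"gripper": -0.32},{"tx": 0,"ty": 0,"tz": 0.014,"rx": 0,"ry": 0,"rz": 0,"gripper": -0.32},{"tx": -0.02,"ty": 0,"tz": 0,"rx": 0,"ry": 0,"rz": 0,"gripper": -0.32},{"tx": -0.02,"ty": 0,"tz": 0,"rx": 0,"ry": 0,"rz": 0,"gripper": -0.32}]'

```text
time_s: 10.65
ee_pos: [435.1, -57.7, 14.3]
ee_rot: [179.9, 0.0, 90.1]
force: [0.3, -0.4, -0.6]
gripper_width: 60.0
gripper_force: 0.0
```

Emit:
send_rows --motion '[{"tx": -0.02,"ty": 0,"tz": 0,"rx": 0,"ry": 0,"rz": 0,"gripper": -0.32},{"tx": -0.02,"ty": 0,"tz": 0,"rx": 0,"ry": 0,"rz": 0,"gripper": -0.32},{"tx": -0.03,"ty": 0.002,"tz": 0,"rx": 0,"ry": 0,"rz": 0,"gripper": -0.32},{"tx": -0.034,"ty": 0.004,"tz": 0,"rx": 0,"ry": 0,"rz": 0,"gripper": -0.32},{"tx": -0.034,"ty": 0.004,"tz": 0,"rx": 0,"ry": 0,"rz": 0,"gripper": -0.32},{"tx": -0.034,"ty": 0.004,"tz": 0,"rx": 0,"ry": 0,"rz": 0,"gripper": -0.32},{"tx": -0.034,"ty": 0.004,"tz": 0,"rx": 0,"ry": 0,"rz": 0,"gripper": -0.32},{"tx": -0.034,"ty": 0.004,"tz": 0,"rx": 0,"ry": 0,"rz": 0,"gripper": -0.32},{"tx": -0.034,"ty": 0.004,"tz": 0,"rx": 0,"ry": 0,"rz": 0,"gripper": -0.32},{"tx": -0.02,"ty": 0,"tz": 0,"rx": 0,"ry": 0,"rz": 0,"gripper": -0.32},{"tx": -0.01,"ty": 0,"tz": 0,"rx": 0,"ry": 0,"rz": 0,"gripper": -0.32},{"tx": 0,"ty": 0,"tz": 0,"rx": 0,"ry": 0,"rz": 0,"gripper": -0.32}]'

```text
time_s: 12.15
ee_pos: [447.3, -209.3, 13.4]
ee_rot: [180.0, 0.0, 90.1]
force: [0.7, -0.4, -1.0]
gripper_width: 59.7
gripper_force: 0.0
```

```bash
python3 -c "
from h import *
snap('top','t2')
import cv2
a=cv2.imread('pics/t2.png')[80:280,140:520];cv2.imwrite('pics/t2c.png',cv2.resize(a,None,fx=2.1,fy=2.1,interpolation=cv2.INTER_CUBIC))"
```

```text
(no output)
```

View pics/t2c.png

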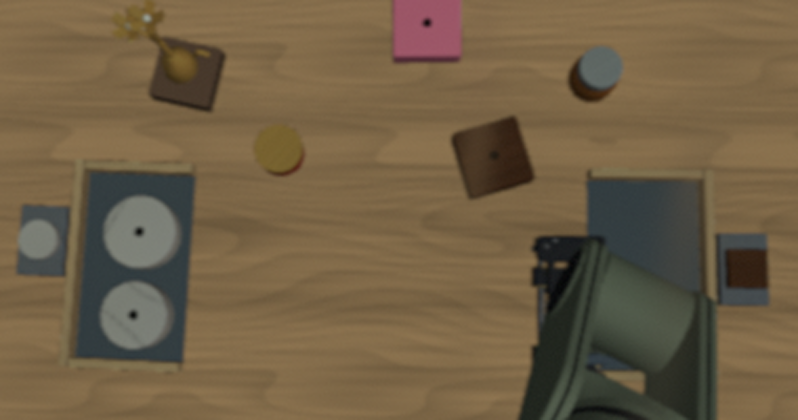

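Both stones lie fully in the left bay at crop (139,231) and (133,315), and the tin, flower and jar are unmoved. I'll finish wood_a's push.

Emit:
send_rows --motion '[{"tx": -0.02,"ty": 0,"tz": 0,"rx": 0,"ry": 0,"rz": 0,"gripper": -0.32},{"tx": -0.03,"ty": 0,"tz": 0,"rx": 0,"ry": 0,"rz": 0,"gripper": -0.32},{"tx": -0.02,"ty": 0,"tz": 0,"rx": 0,"ry": 0,"rz": 0,"gripper": -0.32},{"tx": -0.016,"ty": 0,"tz": 0,"rx": 0,"ry": 0,"rz": 0,"gripper": -0.32},{"tx": -0.014,"ty": 0,"tz": 0,"rx": 0,"ry": 0,"rz": 0,"gripper": -0.32},{"tx": 0,"ty": 0,"tz": 0,"rx": 0,"ry": 0,"rz": 0,"gripper": -0.32},{"tx": 0.03,"ty": 0,"tz": 0,"rx": 0,"ry": 0,"rz": 0,"gripper": -0.32},{"tx": 0.02,"ty": 0,"tz": -0.08,"rx": 0,"ry": 0,"rz": 0,"gripper": -0.32},{"tx": 0.02,"ty": 0,"tz": -0.1,"rx": 0,"ry": 0,"rz": 0,"gripper": -0.32}]'

```text
time_s: 13.32
ee_pos: [446.3, -222.1, 103.4]
ee_rot: [-179.8, -0.1, 90.1]
force: [0.9, -0.3, -0.4]
gripper_width: 60.3
gripper_force: 0.0
```

Emit:
send_rows --motion '[{"tx": 0,"ty": 0,"tz": -0.02,"rx": 0,"ry": 0,"rz": 0.3,"gripper": -0.32},{"tx": 0,"ty": 0,"tz": 0,"rx": 0,"ry": 0,"rz": 0.3,"gripper": -0.32},{"tx": 0,"ty": 0,"tz": 0,"rx": 0,"ry": 0,"rz": 0.3,"gripper": -0.32},{"tx": 0,"ty": 0,"tz": 0,"rx": 0,"ry": 0,"rz": 0.3,"gripper": -0.32},{"tx": 0,"ty": 0,"tz": 0,"rx": 0,"ry": 0,"rz": 0.3,"gripper": -0.32},{"tx": 0,"ty": 0,"tz": 0,"rx": 0,"ry": 0,"rz": 0.3,"gripper": -0.32},{"tx": 0,"ty": 0,"tz": 0,"rx": 0,"ry": 0,"rz": 0.3,"gripper": -0.32},{"tx": 0,"ty": 0,"tz": 0,"rx": 0,"ry": 0,"rz": 0.3,"gripper": -0.32},{"tx": 0,"ty": 0,"tz": 0,"rx": 0,"ry": 0,"rz": 0.3,"gripper": -0.32},{"tx": 0,"ty": 0,"tz": 0,"rx": 0,"ry": 0,"rz": 0.3,"gripper": -0.32},{"tx": 0.1,"ty": -0.03,"tz": 0,"rx": 0,"ry": 0,"rz": 0,"gripper": -0.32},{"tx": 0.1,"ty": -0.03,"tz": 0,"rx": 0,"ry": 0,"rz": 0,"gripper": -0.32}]'

```text
time_s: 14.82
ee_pos: [548.0, -192.5, 113.6]
ee_rot: [-180.0, 0.0, 0.1]
force: [0.6, -0.4, 0.2]
gripper_width: 60.2
gripper_force: 0.0
```

Emit:
send_rows --motion '[{"tx": 0.09,"ty": -0.028,"tz": 0,"rx": 0,"ry": 0,"rz": 0,"gripper": -0.32},{"tx": 0.09,"ty": -0.028,"tz": 0,"rx": 0,"ry": 0,"rz": 0,"gripper": -0.32},{"tx": 0.09,"ty": -0.028,"tz": 0,"rx": 0,"ry": 0,"rz": 0,"gripper": -0.32},{"tx": 0.09,"ty": -0.028,"tz": 0,"rx": 0,"ry": 0,"rz": 0,"gripper": -0.32},{"tx": 0,"ty": 0,"tz": 0.07,"rx": 0,"ry": 0,"rz": 0,"gripper": -0.32},{"tx": 0,"ty": 0,"tz": 0.07,"rx": 0,"ry": 0,"rz": 0,"gripper": -0.32},{"tx": 0,"ty": 0,"tz": 0.06,"rx": 0,"ry": 0,"rz": 0,"gripper": -0.32},{"tx": 0,"ty": 0,"tz": 0,"rx": 0,"ry": 0,"rz": 0,"gripper": -0.32},{"tx": -0.02,"ty": 0,"tz": 0,"rx": 0,"ry": 0,"rz": 0,"gripper": -0.32},{"tx": -0.02,"ty": 0,"tz": 0,"rx": 0,"ry": 0,"rz": 0,"gripper": -0.32}]'

```text
time_s: 16.08
ee_pos: [707.4, -137.5, 15.4]
ee_rot: [180.0, -0.2, 0.1]
force: [0.1, 0.0, -0.2]
gripper_width: 60.0
gripper_force: 0.0
```

Emit:
send_rows --motion '[{"tx": -0.016,"ty": 0,"tz": 0,"rx": 0,"ry": 0,"rz": 0,"gripper": -0.32},{"tx": -0.016,"ty": 0,"tz": 0,"rx": 0,"ry": 0,"rz": 0,"gripper": -0.32},{"tx": -0.024,"ty": 0,"tz": 0,"rx": 0,"ry": 0,"rz": 0,"gripper": -0.32},{"tx": -0.03,"ty": 0,"tz": 0,"rx": 0,"ry": 0,"rz": 0,"gripper": -0.32},{"tx": -0.03,"ty": 0,"tz": 0,"rx": 0,"ry": 0,"rz": 0,"gripper": -0.32},{"tx": -0.03,"ty": 0,"tz": 0,"rx": 0,"ry": 0,"rz": 0,"gripper": -0.32},{"tx": -0.02,"ty": 0,"tz": 0,"rx": 0,"ry": 0,"rz": 0,"gripper": -0.32},{"tx": -0.014,"ty": 0,"tz": 0,"rx": 0,"ry": 0,"rz": 0,"gripper": -0.32},{"tx": -0.008,"ty": 0,"tz": 0,"rx": 0,"ry": 0,"rz": 0,"gripper": -0.32},{"tx": 0,"ty": 0,"tz": 0,"rx": 0,"ry": 0,"rz": 0,"gripper": -0.32},{"tx": 0.03,"ty": 0,"tz": 0,"rx": 0,"ry": 0,"rz": 0,"gripper": -0.32},{"tx": 0,"ty": 0,"tz": -0.1,"rx": 0,"ry": 0,"rz": 0,"gripper": -0.32}]'

```text
time_s: 17.58
ee_pos: [625.3, -136.9, 59.2]
ee_rot: [-179.9, 0.6, 0.1]
force: [0.6, -0.1, -1.0]
gripper_width: 60.4
gripper_force: 0.0
```

Emit:
send_rows --motion '[{"tx": 0,"ty": -0.1,"tz": -0.06,"rx": 0,"ry": 0,"rz": 0,"gripper": -0.32},{"tx": 0,"ty": -0.1,"tz": 0,"rx": 0,"ry": 0,"rz": 0,"gripper": -0.32},{"tx": 0,"ty": 0,"tz": 0,"rx": 0,"ry": 0,"rz": -0.3,"gripper": -0.32},{"tx": 0,"ty": 0,"tz": 0,"rx": 0,"ry": 0,"rz": -0.3,"gripper": -0.32},{"tx": 0,"ty": 0,"tz": 0,"rx": 0,"ry": 0,"rz": -0.3,"gripper": -0.32},{"tx": 0,"ty": 0,"tz": 0,"rx": 0,"ry": 0,"rz": -0.3,"gripper": -0.32},{"tx": 0,"ty": 0,"tz": 0,"rx": 0,"ry": 0,"rz": -0.3,"gripper": -0.32},{"tx": 0,"ty": 0,"tz": 0,"rx": 0,"ry": 0,"rz": -0.3,"gripper": -0.32},{"tx": 0,"ty": 0,"tz": 0,"rx": 0,"ry": 0,"rz": -0.3,"gripper": -0.32},{"tx": 0,"ty": 0,"tz": 0,"rx": 0,"ry": 0,"rz": -0.3,"gripper": -0.32},{"tx": 0,"ty": 0,"tz": 0,"rx": 0,"ry": 0,"rz": -0.3,"gripper": -0.32},{"tx": 0,"ty": 0,"tz": 0,"rx": 0,"ry": 0,"rz": -0.3,"gripper": -0.32}]'

```text
time_s: 19.08
ee_pos: [627.2, -37.7, 92.6]
ee_rot: [-179.8, -0.0, 90.4]
force: [-0.1, -0.7, -0.5]
gripper_width: 60.0
gripper_force: 0.0
```

```bash
python3 -c "
from h import *
snap('top','t3')
import cv2
a=cv2.imread('pics/t3.png')[80:280,290:520];cv2.imwrite('pics/t3c.png',cv2.resize(a,None,fx=3,fy=3,interpolation=cv2.INTER_CUBIC))"
```

```text
(no output)
```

View pics/t3c.png

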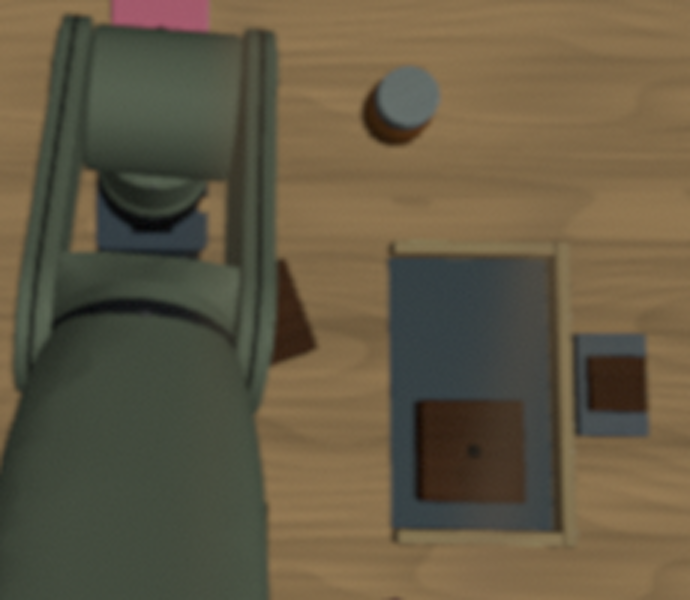

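```bash
python3 -c "
from h import *
p=px2w('t3',[(290+285/3-.33,80+260/3-.33),(290+317/3-.33,80+347/3-.33),(290+272/3-.33,80+361/3-.33)],36);print(p)
print(px2w('t3',[(290+473/3-.33,80+452/3-.33)],30))
e=p[1]-p[0];print(np.hypot(*e[:2]),np.degrees(np.arctan2(e[1],e[0])))"
```

```text
[[ 612.92274242 -160.44205631   36.        ]
 [ 537.31993626 -187.71657841   36.        ]
 [ 524.69528143 -149.15649829   36.        ]]
[[ 449.47131077 -320.78904688   30.        ]]
80.37215845944866 -160.16254808269483
```

Wood_a is in the right bay, centre (449,-321). Wood_b moved to about (559,-135) but still sits at about 19°, because its corner nested in the finger gap. I'll narrow the gap to about 26 mm so both fingers bear on its face for the -y push.

Emit:
send_rows --motion '[{"tx": 0,"ty": -0.07,"tz": 0,"rx": 0,"ry": 0,"rz": 0,"gripper": 0.43},{"tx": 0,"ty": -0.07,"tz": 0,"rx": 0,"ry": 0,"rz": 0,"gripper": 0.43},{"tx": 0,"ty": 0,"tz": 0.06,"rx": 0,"ry": 0,"rz": 0,"gripper": 0.43},{"tx": 0,"ty": 0,"tz": 0.06,"rx": 0,"ry": 0,"rz": 0,"gripper": 0.43},{"tx": 0,"ty": 0,"tz": 0.036,"rx": 0,"ry": 0,"rz": 0,"gripper": 0.43},{"tx": 0,"ty": 0,"tz": 0,"rx": 0,"ry": 0,"rz": 0,"gripper": 0.43},{"tx": -0.02,"ty": 0,"tz": 0,"rx": 0,"ry": 0,"rz": 0,"gripper": 0.43},{"tx": -0.02,"ty": 0,"tz": 0,"rx": 0,"ry": 0,"rz": 0,"gripper": 0.43},{"tx": -0.02,"ty": 0,"tz": 0,"rx": 0,"ry": 0,"rz": 0,"gripper": 0.43},{"tx": -0.02,"ty": 0,"tz": 0,"rx": 0,"ry": 0,"rz": 0,"gripper": 0.43},{"tx": -0.02,"ty": 0,"tz": 0,"rx": 0,"ry": 0,"rz": 0,"gripper": 0.43},{"tx": -0.02,"ty": 0,"tz": 0,"rx": 0,"ry": 0,"rz": 0,"gripper": 0.43}]'

```text
time_s: 20.62
ee_pos: [558.3, -98.5, 15.6]
ee_rot: [180.0, -0.0, 90.1]
force: [0.2, 1.5, 1.3]
gripper_width: 26.0
gripper_force: 0.8
```

Emit:
send_rows --motion '[{"tx": -0.03,"ty": 0,"tz": 0,"rx": 0,"ry": 0,"rz": 0,"gripper": 0.43},{"tx": -0.032,"ty": 0,"tz": 0,"rx": 0,"ry": 0,"rz": 0,"gripper": 0.43},{"tx": -0.032,"ty": 0,"tz": 0,"rx": 0,"ry": 0,"rz": 0,"gripper": 0.43},{"tx": -0.032,"ty": 0,"tz": 0,"rx": 0,"ry": 0,"rz": 0,"gripper": 0.43},{"tx": -0.032,"ty": 0,"tz": 0,"rx": 0,"ry": 0,"rz": 0,"gripper": 0.43},{"tx": -0.032,"ty": 0,"tz": 0,"rx": 0,"ry": 0,"rz": 0,"gripper": 0.43},{"tx": -0.032,"ty": 0,"tz": 0,"rx": 0,"ry": 0,"rz": 0,"gripper": 0.43},{"tx": -0.032,"ty": 0,"tz": 0,"rx": 0,"ry": 0,"rz": 0,"gripper": 0.43},{"tx": -0.03,"ty": 0,"tz": 0,"rx": 0,"ry": 0,"rz": 0,"gripper": 0.43},{"tx": -0.02,"ty": 0,"tz": 0,"rx": 0,"ry": 0,"rz": 0,"gripper": 0.43},{"tx": -0.016,"ty": 0,"tz": 0,"rx": 0,"ry": 0,"rz": 0,"gripper": 0.43},{"tx": -0.008,"ty": 0,"tz": 0,"rx": 0,"ry": 0,"rz": 0,"gripper": 0.43}]'

```text
time_s: 22.12
ee_pos: [558.4, -262.1, 15.3]
ee_rot: [-180.0, -0.0, 90.1]
force: [0.8, 1.5, 1.1]
gripper_width: 25.9
gripper_force: 1.1
```

Emit:
send_rows --motion '[{"tx": 0,"ty": 0,"tz": 0,"rx": 0,"ry": 0,"rz": 0,"gripper": 0.43},{"tx": 0.04,"ty": 0,"tz": 0,"rx": 0,"ry": 0,"rz": 0,"gripper": 0.43},{"tx": 0.04,"ty": 0,"tz": -0.08,"rx": 0,"ry": 0,"rz": 0,"gripper": 0.43},{"tx": 0.08,"ty": 0,"tz": -0.08,"rx": 0,"ry": 0,"rz": 0,"gripper": 0.43},{"tx": 0.1,"ty": 0,"tz": -0.06,"rx": 0,"ry": 0,"rz": 0,"gripper": 0.43},{"tx": 0.1,"ty": 0,"tz": 0,"rx": 0,"ry": 0,"rz": 0,"gripper": 0.43},{"tx": 0.1,"ty": 0,"tz": 0,"rx": 0,"ry": 0,"rz": 0,"gripper": 0.43},{"tx": 0,"ty": 0,"tz": 0,"rx": 0,"ry": 0,"rz": 0,"gripper": 0.43},{"tx": 0,"ty": 0,"tz": 0,"rx": 0,"ry": 0,"rz": 0,"gripper": 0.43}]'

```text
time_s: 23.25
ee_pos: [557.7, -31.3, 125.3]
ee_rot: [-180.0, 0.0, 90.2]
force: [-0.3, -0.9, 0.9]
gripper_width: 26.0
gripper_force: 0.0
```

```bash
python3 -c "
from h import *
snap('top','t4')
import cv2
a=cv2.imread('pics/t4.png')[80:280,140:520];cv2.imwrite('pics/t4c.png',cv2.resize(a,None,fx=2.1,fy=2.1,interpolation=cv2.INTER_CUBIC))"
```

View pics/t4c.png

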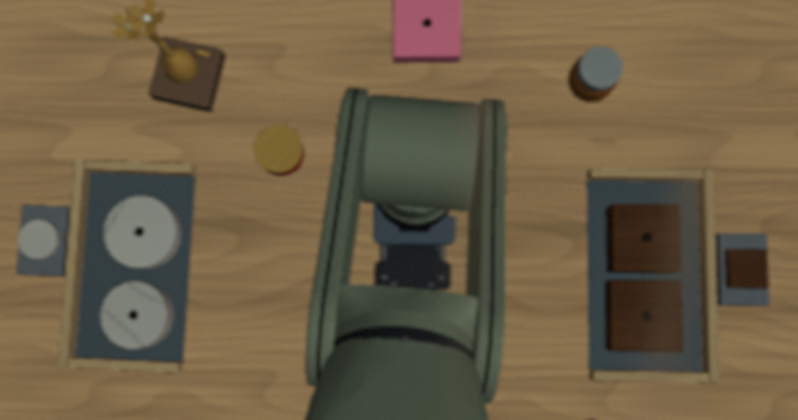

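All four plinths are well inside the correct bays: stone dots at crop (139,231) and (133,315), wood dots at (647,237) and (647,316). The tin, flower and jar haven't moved, and the arm is clear.

```bash
python3 -c "
from h import *
print(env.job_done())"
```

```text
the job is handed in; nothing more can be done
None
```

I handed the job in at about 23 s of the 72 s: the last picture shows both stone plinths in the left (stone-sample) bay and both wooden ones in the right (wood-sample) bay, with the tin, flower and jar where they stood; no verdict was returned.

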